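Set the step form plate in the inclined checking stand

TASK

Of the three form plates in the slotted rack, slide the one with the two square steps cut in its upper corner straight up out of its slot and set it down, without dropping it, on the ledge of the inclined stand so that it leans flat against the stand's back, steps up and towards the sliding jaw. Then slide the jaw up by its knob so that the plate is pushed fully home against the fixed end stop and held between the two, and let go. Leave the other two plates in their slots and everything else as it is.

Things in the scene. Friction and masses are not known exactly. Their poses are not given: they have to be found in the camera images.
- step_plate: Steel form plate, in mm: 120 wide (y -60..60), 105 tall (z 0..105), 8 thick (x -4..4), 0.28 kg, in one of the slots (varies). Origin: centre of the bottom edge. Its upper corner at -y is cut in two square steps of 18 x 18: 69 high for y -60..-42, 87 high for y -42..-24, full height from y -24 to the plain edge at y +60. Centre of mass y +4. Grip at the top edge.
- step_corner (a point): Point on step_plate at its stepped corner (plate frame x 0, y -42, z 87 mm).
- bevel_plate: Same steel plate and same frame as step_plate, but its cut upper corner (36 x 36 mm) is cut off by a straight 45 degree bevel. Stands in another slot of the rack; stays there.
- round_plate: Same steel plate and same frame as step_plate, but its cut upper corner (36 x 36 mm) is rounded to a quarter circle of 36 mm radius. Stands in another slot of the rack; stays there.
- rack: Fixed rack: aluminium base 170 x 156 x 10 mm, black slotted rails 45 mm high along both ends (y +-50..+-71 mm, z 10..55). Origin: centre of the underside, z up. Upright slots 11 mm wide in the planes x -50, 0, +50 mm; in each a plate stands on the base (z 10), axes parallel to the rack's, lowest 45 mm guided by the rails, upper 60 mm free.
- cradle: Nest of the fixed grey stand, leaning back 0.42 rad. Origin: datum corner where back face, ledge and end stop meet, 32 mm above the table. z up the back face, x into the back, y level along the ledge to the stop. Back face x 0, 66 high, y -135..20. Ledge z 0, x -18..0, then a 5 mm high lip (5 thick). A plate fully home has its origin at (-4, -60, 0) mm, axes parallel, steps at the -y side.
- end_stop (a point): Fixed steel end stop of the stand at the +y end of the ledge: a block 19 mm out from the back face, 18 mm wide, 55 mm high. This point is the middle of the face that the plate's plain edge must meet (cradle frame x -9, y 0, z 27 mm).
- jaw (a joint): Sliding jaw, a steel block in the ledge channel at the stand's -y side. Value in m, grows towards the end stop: its pushing face (42 mm high) is at cradle y = -0.165 + value; travel 0 to 0.055; at 0.045 it closes on a 120 mm plate. About 4 N to slide; stays where it is left.
- jaw_knob (a point): Centre of the jaw's black upright round knob, 24 mm across, 25 mm tall, on a 12 mm stem; 45 mm behind the jaw's pushing face and about 100 mm above the table.
- micrometer: micrometer, green horseshoe frame and steel thimble, 46 x 150 x 14 mm, lying at the left; bystander
- loupe: black eyeglass loupe, 42 mm across, 37 mm tall; bystander
- ring_gauge: plain steel setting ring, 66 mm across, 22 mm tall; bystander
- flange_part: turned steel flange with a short boss, 60 mm across, 32 mm tall; bystander right of the stand
- bearing_race: turned ring, 52 mm across, 15 mm tall; bystander right of the stand

How it is judged:
By the outcome, as a careful person would: the job done as asked, in the order asked, and still so for the second after the job is handed in, with the robot touching nothing.
It also fails if it takes over 51 s, if anything falls off the work surface, if the arm or the gripper's body presses on something with over 40 N, if the wrist force passes 120 N, or if a joint passes its speed limit or range.

ROBOT

A 6-joint arm with a two-finger parallel gripper is mounted at the origin on a cart in front of the work surface, level with it; the furniture and walls round the work are solid. World frame = base frame: x ahead of the robot, y to its left, z up, the work surface at z = 0. Lengths are in m, angles in rad, forces in N, time in s.
With the tool pointing down it reaches from about 0.2 to 0.875 m from the base axis. Payload 3.4 kg.
Tool frame: the origin (TCP) lies midway between the tips of the shut fingers; the grasp point (between the pads) lies 19 mm behind it (bot.pinch_z is the distance from the TCP to the grasp point, in m); z points along the fingers, y is the line along which they close (so a half turn about z gives the same grasp; the last joint's range is limited). The gripper opens to 94 mm and grips with 3 to 60 N. Pads are 16 mm wide; open, the fingers measure 119 mm over their backs; the gripper's body (75 mm by 177 mm) begins 78 mm behind the grasp point.
Start: joints at [-1.309, 0.276, 1.505, -0, 1.361, -0.121], TCP at [0.215, -0.533, 0.205] pointing down, gripper open.
Joint ranges: [-2.89, 2.89], [-0.75, 2.08], [0.22, 2.7], [-1.18, 4.32], [0.11, 2.71], [-2.7, 2.7]. Speed limits (rad/s): [2.57, 2.57, 3.14, 3.14, 3.14, 3.14].

INTERFACE

Orientations are given as a unit quaternion [x, y, z, w].
In Python, from workcell import readout, cams, bot gives the robot as it stands.
- The arm moves only by the tool send_rows, never from a script. Its arguments are lists of equal length, an entry for each row: "xyz": the shift along the world's x, y, z in units of 0.15 m (1.0 is 0.15 m), a list of three; "turn": the turn, a rotation vector about the world's x, y, z in units of 45 degrees (1.0 is 45 degrees), a list of three. A call has 1 to 12 rows; each row is the pose to reach, as a shift and turn from the pose commanded when the call began; what a row does not reach only later rows make up. A row lasts 1/8 s, in which the tool goes at most 62.5 mm and 10.7 degrees, less where a joint would pass 70% of its speed; a pose out of reach is approached as far as the arm can. A call with a number of a shift or a turn outside -1 to 1 is refused whole. A call with a gripper value outside its range is refused whole. "hand" is the opening, from 0 (shut) to 1 (fully open), set as the call begins (left out, the last holds). The fingers move at their own pace and stop on an object; "grip_force" is the grip in N (left out, the last holds). Time passes only in rows, so rows that repeat a pose let the fingers close. It gives the time, the measured TCP pose, the force, the opening and the grip force at its end, in the units of the state.
- readout.read_state(): the state, without advancing time (a new reading comes with each control period).
- cams.camera(name): name is "scene" or "top" or "wrist"; returns a dict with "pixels" (480x640x3 uint8, red, green, blue), "mtx" (3x3 intrinsics, pixels), "xyz" and "rotation" of the camera in the world; the wrist camera has in their place "tool_from_camera" (4x4, takes a point from camera to tool coordinates, whose origin is the TCP and whose axes are the flange's). Camera axes: x right, y down, z forward; pixel columns grow to the right and rows downward; lengths in m; the calibration is good to about 2 mm. A picture is of the moment at which its call begins: read the wrist's pose just before it. There is no depth.
- bot.sign_off(): hands the job in; it is judged then, once.
The state is a dict: "t": time; "joint_positions": joint angles; "qd": joint speeds; "joint_torque": joint torques, N m; "tool_pos": TCP position; "tcp_rot": TCP orientation; "ft_force": force on the tool from outside, world axes, zero at the start; "wrist_torque": the same for the moment, N m; "grip_width": finger opening in m; "gripper_force": force on a finger pad.
Only numpy, scipy, OpenCV 4.12 (cv2) and the standard library are available. Lean on these libraries where they do the work, as an engineer would, in place of code of your own. Each camera call takes 0.05 s, during which the arm holds its last target. There are 200 camera calls.

## Working session

There is one attempt and no reset: what is moved stays moved. The work goes in short steps, Python scripts to look and compute and a tool call to move; the robot and the scene stay as the last step left them, time stands still between calls to the robot, and variables do not carry over. Pictures are saved under pics/ and viewed, at most 10 in all, crops included, and the job is handed in when it is done.

Besides the shell and the picture viewer there is one more tool, called after "Call:" as name(argument=value, ...) on one line, values as JSON. send_rows: Moves the arm, as the interface text tells. Its arguments: {"type":"object","properties":{"xyz":{"type":"array"},"turn":{"type":"array"},"hand":{"type":"number"},"grip_force":{"type":"number"}},"required":["xyz","turn"]}

```bash
mkdir -p pics; python3 - <<'E'
from workcell import readout,cams,bot
import cv2,numpy as np
s=readout.read_state();print(s['t'],s['tool_pos'],s['tcp_rot'],bot.pinch_z)
for n in ['scene','top']:
    c=cams.camera(n);cv2.imwrite(f'pics/{n}0.png',c['pixels'][:,:,::-1]);np.savez(n+'0.npz',**c)
    print(n,c['mtx'].tolist(),c['xyz'],np.round(c['rotation'],4).tolist())
c=cams.camera('wrist');print(c['mtx'].tolist(),c['tool_from_camera'])
E
```

```text
0.0 [ 0.21460341 -0.53285879  0.20464321] [ 9.81735949e-01  1.90246587e-01 -8.01659298e-05 -8.69678167e-04] 0.0188
scene [[539.1970668503009, 0.0, 323.04825082776176], [0.0, 539.1970668503009, 239.42583916455146], [0.0, 0.0, 1.0]] [-0.00452194  0.90971561  0.7206003 ] [-0.2132, 0.8352, -0.4919, 0.1229]
top [[440.00344455736723, 0.0, 319.0033067980243], [0.0, 440.00344455736723, 234.49986238040668], [0.0, 0.0, 1.0]] [ 0.30501518 -0.05271727  1.39100982] [0.7139, -0.6956, 0.0625, -0.0513]
[[390.7140745207768, 0.0, 321.25274987708474], [0.0, 390.7140745207768, 235.8837310948812], [0.0, 0.0, 1.0]] [[-2.04852759e-04 -9.72539898e-01 -2.32736129e-01  6.70087512e-02]
 [ 9.99999971e-01 -2.29186659e-04  7.75144662e-05 -1.13601010e-03]
 [-1.28725927e-04 -2.32736106e-01  9.72539916e-01 -1.78676836e-01]
 [ 0.00000000e+00  0.00000000e+00  0.00000000e+00  1.00000000e+00]]
```

View pics/scene0.png

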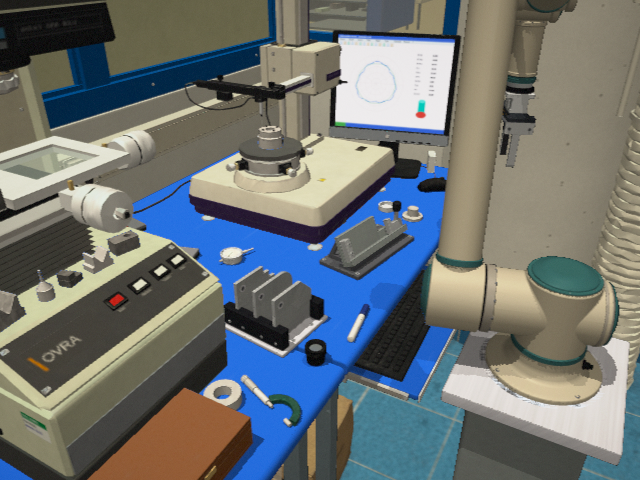

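View pics/top0.png

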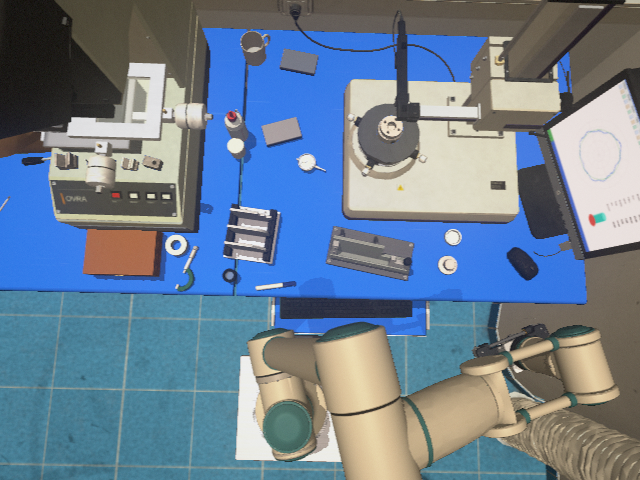

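The rack is at about (252,234) in the top view and the stand at about (370,253), with the jaw knob at (407,261). I'll enlarge both.

```bash
cat > h.py <<'E'
import numpy as np,cv2
from scipy.spatial.transform import Rotation as R
def load(n):
    c=np.load(n,allow_pickle=True);return c
def Rm(c): return R.from_quat(c['rotation']).as_matrix()
def cast(K,p,Rw,uv,z):
    d=Rw@np.linalg.inv(K)@np.array([uv[0],uv[1],1.]);return p+d*(z-p[2])/d[2]
def proj(K,p,Rw,X):
    q=K@(Rw.T@(np.asarray(X)-p));return q[:2]/q[2]
E
python3 - <<'E'
from h import *
t=load('top0.npz');s=load('scene0.npz')
print(cast(t['mtx'],t['xyz'],Rm(t),(252,234),0.01),cast(t['mtx'],t['xyz'],Rm(t),(407,261),0.1))
a=cv2.resize(t['pixels'][195:300,215:425],None,fx=3.8,fy=3.8,interpolation=cv2.INTER_CUBIC)[:300,:800]
a=cv2.resize(t['pixels'][200:280,215:425],(788,300),interpolation=cv2.INTER_CUBIC)
b=cv2.resize(s['pixels'][190:360,210:430],(388,300),interpolation=cv2.INTER_CUBIC)
b=cv2.resize(s['pixels'][195:355,210:420],(394*2,600),interpolation=cv2.INTER_CUBIC)
cv2.imwrite('pics/a.png',a[:,:,::-1]);cv2.imwrite('pics/b.png',b[:,:,::-1])
E
```

```text
[0.52566742 0.14065653 0.01      ] [ 0.4430441  -0.33253094  0.1       ]
```

View pics/a.png

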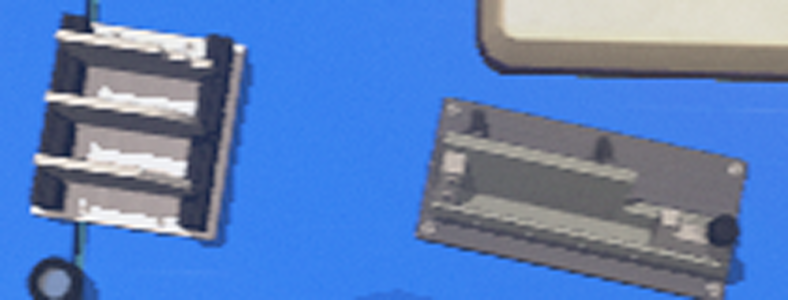

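View pics/b.png

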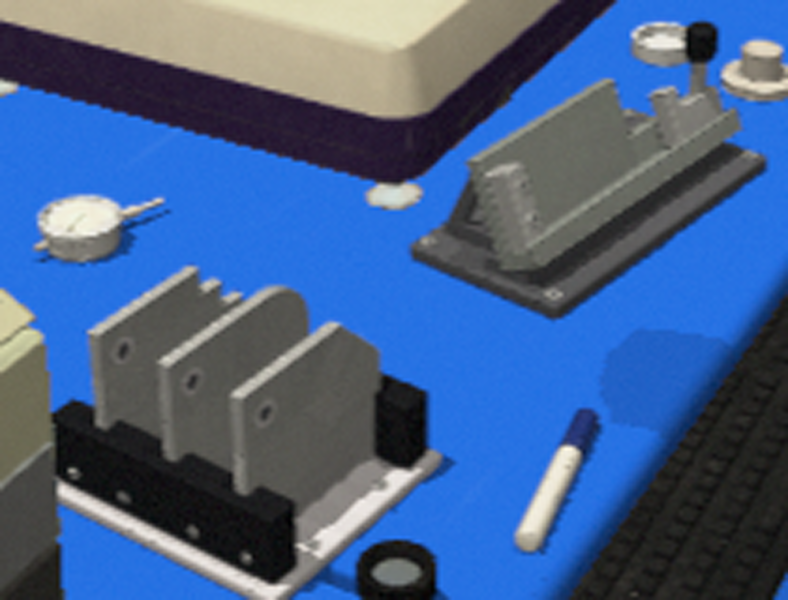

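The crops show the step plate in the far slot, with its steps on the right, towards -y. The stand's stop is at its left end and the jaw and knob are at its right. Next I'll work out rough poses.

```bash
python3 - <<'E'
from h import *
t=load('top0.npz');s=load('scene0.npz')
np.set_printoptions(precision=4,suppress=True)
T=lambda u,v,z:cast(t['mtx'],t['xyz'],Rm(t),(215+u/3.752-.37,200+v/3.75-.37),z)
S=lambda u,v,z:cast(s['mtx'],s['xyz'],Rm(s),(210+u/3.752-.37,195+v/3.75-.37),z)
def yaw(a,b): d=b-a; return np.arctan2(d[1],d[0]),np.linalg.norm(d)
rb=[T(243,45,.01),T(213,241,.01),T(32,212,.01)]
print('rack base',rb,yaw(rb[1],rb[0]),yaw(rb[1],rb[2]))
print('scene base',S(283,600,.01),S(440,457,.01))
# plate tops left (+y) ends: front..far ; in top and scene
for n,a,b in [('near',(36,158),(235,394)),('mid',(47,97),(162,362)),('far',(57,36),(90,330))]:
    print(n,T(*a,.115),S(*b,.115))
e=[T(447,137,.092),T(635,176,.092)];print('back top',e,yaw(e[1],e[0]))
e=[S(472,160,.092),S(612,82,.092)];print('back top scene',e,yaw(e[1],e[0]))
print('knob',T(721,229,.112),S(703,27,.112))
print('stand base',[T(*p,.012) for p in [(447,98),(747,162),(715,298),(417,240)]])
print('machine edge',T(480,55,.06),T(787,80,.06)); print('table round',cast(t['mtx'],t['xyz'],Rm(t),(388,181),.14))
E
```

```text
rack base [array([0.6006, 0.0567, 0.01  ]), array([0.4323, 0.0753, 0.01  ]), array([0.4527, 0.2276, 0.01  ])] (np.float64(-0.10972679799882706), np.float64(0.16929588185669958)) (np.float64(1.4377846915795254), np.float64(0.15366403122533853))
scene base [0.4459 0.2289 0.01  ] [0.4318 0.0816 0.01  ]
near [0.4837 0.2057 0.115 ] [0.4843 0.208  0.115 ]
mid [0.5322 0.1999 0.115 ] [0.5336 0.2023 0.115 ]
far [0.5812 0.1949 0.115 ] [0.5849 0.1961 0.115 ]
back top [array([ 0.5127, -0.115 ,  0.092 ]), array([ 0.4854, -0.2653,  0.092 ])] (np.float64(1.390787497574207), np.float64(0.1527516480492547))
back top scene [array([ 0.5111, -0.1091,  0.092 ]), array([ 0.4777, -0.2557,  0.092 ])] (np.float64(1.3466039259625), np.float64(0.15035131866860255))
knob [ 0.4426 -0.3293  0.112 ] [ 0.4412 -0.3297  0.112 ]
stand base [array([ 0.5591, -0.1182,  0.012 ]), array([ 0.511 , -0.3735,  0.012 ]), array([ 0.3953, -0.3455,  0.012 ]), array([ 0.4374, -0.0954,  0.012 ])]
machine edge [ 0.587  -0.1424  0.06  ] [ 0.5731 -0.3961  0.06  ]
table round [ 0.674  -0.2695  0.14  ]
```

Call:
send_rows(xyz=[[0.25,0.25,0.08],[0.5,0.5,0.16],[0.75,0.75,0.24],[1,1,0.3],[1,1,0.3]], turn=[[0,0,0.22],[0,0,0.44],[0,0,0.66],[0,0,0.88],[0,0,1]], hand=0.32)

```text
t: 0.78
tool_pos: [0.3673, -0.3808, 0.2513]
tcp_rot: [0.832, 0.555, 0.001, 0.001]
ft_force: [0.2, -0.5, -0.3]
grip_width: 0.0471
gripper_force: 0.0
```

Call:
send_rows(xyz=[[0.1,0.33,0],[0.2,0.67,0],[0.3,1,0],[0.3,1,0],[0.3,1,0]], turn=[[0,0,0.12],[0,0,0.24],[0,0,0.3],[0,0,0.3],[0,0,0.3]])

```text
t: 1.4
tool_pos: [0.4097, -0.2338, 0.2505]
tcp_rot: [0.763, 0.646, -0.0, 0.0]
ft_force: [-0.2, -0.6, -0.5]
grip_width: 0.0304
gripper_force: 0.0
```

```bash
cat >> h.py <<'E'
def wsnap(name):
    from workcell import readout,cams
    s=readout.read_state();c=cams.camera('wrist')
    M=np.eye(4);M[:3,:3]=R.from_quat(s['tcp_rot']).as_matrix();M[:3,3]=s['tool_pos'];M=M@np.array(c['tool_from_camera'])
    cv2.imwrite(f'pics/{name}.png',c['pixels'][:,:,::-1]);np.savez(name+'.npz',mtx=c['mtx'],M=M,pixels=c['pixels'])
    print(s['t'],s['tool_pos'],s['tcp_rot'],s['joint_positions'],s['ft_force'])
def W(name):
    c=np.load(name+'.npz');K,M=c['mtx'],c['M']
    return lambda u,v,z:cast(K,M[:3,3],M[:3,:3],(u,v),z)
E
python3 -c "
from h import *
wsnap('w1')"
```

```text
1.4 [ 0.40973213 -0.23381131  0.25048852] [ 7.63478993e-01  6.45832491e-01 -3.41085779e-04  3.24178552e-04] [-6.65534039e-01  9.41453484e-02  1.62723509e+00 -8.08158296e-04
  1.41971487e+00 -4.98842809e-01] [-0.15859292 -0.60303851 -0.54095338]
```

View pics/w1.png

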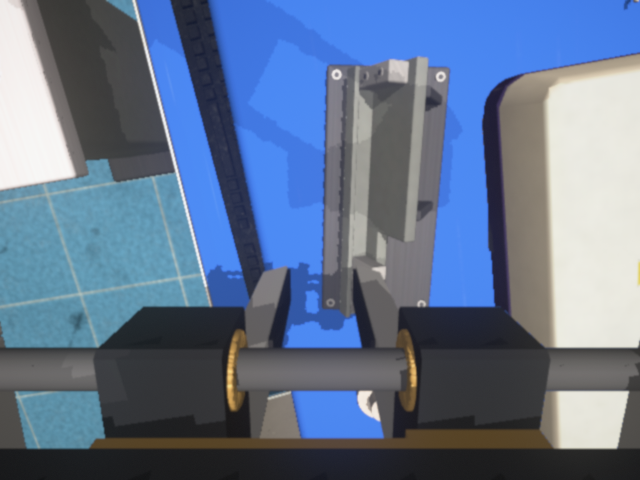

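Wrist view 1: the back's top front edge runs from (414,57) to (404,239), and the end stop block is around (385–408, 60–85). I'll cast these, then go on to the rack.

```bash
python3 - <<'E'
from h import *
np.set_printoptions(precision=4,suppress=True)
w=W('w1')
g=cv2.resize(np.load('w1.npz')['pixels'][45:325,310:460],None,fx=2.1,fy=2.1,interpolation=cv2.INTER_CUBIC)
cv2.imwrite('pics/w1c.png',g[:,:,::-1])
a,b=w(414,57,.0923),w(404,239,.0923);print(a,b,np.arctan2(*(a-b)[[1,0]]),np.linalg.norm(a-b))
E
```

```text
[ 0.5044 -0.1137  0.0923] [ 0.479  -0.2613  0.0923] 1.4001965726122028 0.14978929764033416
```

View pics/w1c.png

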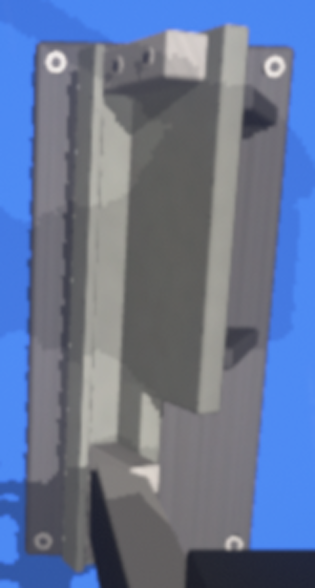

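Call:
send_rows(xyz=[[0.25,0.25,0],[0.5,0.5,0],[0.7,0.75,0],[0.7,1,0]], turn=[[0,0,0],[0,0,0.03],[0,0,0.06],[0,0,0.06]])

```text
t: 1.95
tool_pos: [0.517, -0.084, 0.2496]
tcp_rot: [0.749, 0.663, -0.0, 0.0]
ft_force: [0.4, -0.1, -0.0]
grip_width: 0.03
gripper_force: 0.0
```

Call:
send_rows(xyz=[[0.1,0.33,0],[0.2,0.66,0],[0.3,0.9,0],[0.3,0.9,0],[0.3,0.9,0]], turn=[[0,0,0],[0,0,0],[0,0,0],[0,0,0],[0,0,0]])

```text
t: 2.58
tool_pos: [0.5599, 0.05, 0.25]
tcp_rot: [0.749, 0.663, -0.001, 0.0]
ft_force: [0.1, -0.5, 0.7]
grip_width: 0.0298
gripper_force: 0.0
```

```bash
python3 -c "
from h import *
wsnap('w2')"
```

```text
2.575 [0.55985092 0.05001308 0.25001463] [ 7.48676066e-01  6.62935637e-01 -6.97750147e-04  4.37423758e-05] [-3.39731479e-02  2.35506279e-01  1.45137883e+00 -1.03039286e-03
  1.45566017e+00  8.74754265e-02] [ 0.13364984 -0.50223568  0.72907274]
```

View pics/w2.png

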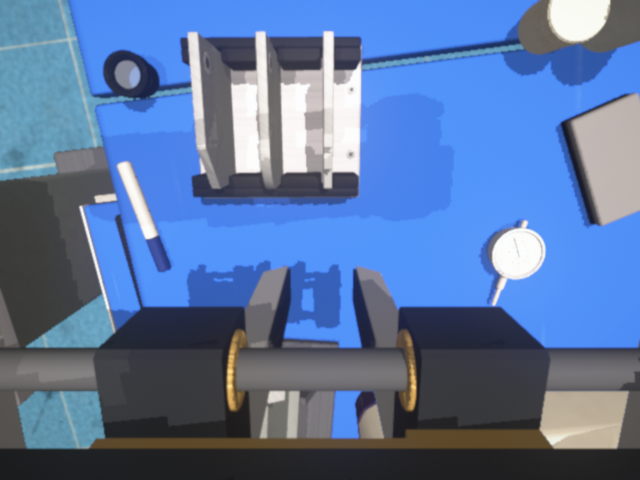

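Wrist view 2: the far plate's top strip starts at about (323–333, 32) and runs down to the steps at about (327,185). I'll measure its edges.

```bash
python3 - <<'E'
from h import *
np.set_printoptions(precision=4,suppress=True,linewidth=200)
p=np.load('w2.npz')['pixels'];g=cv2.cvtColor(p,cv2.COLOR_RGB2GRAY)
for r in (34,50,70,90,110,125,140,160): print(r,g[r,316:342].tolist())
print('col328',g[24:40,328].tolist(),'rows100+',g[100:196:2,328].tolist())
w=W('w2')
for uv in [(322.5,32),(333.5,32)]: print(w(*uv,.115))
g=cv2.resize(p[25:200,300:370],None,fx=3.4,fy=3.4,interpolation=cv2.INTER_CUBIC);cv2.imwrite('pics/w2c.png',g[:,:,::-1])
E
```

```text
34 [140, 139, 140, 139, 140, 141, 153, 191, 232, 243, 245, 246, 247, 247, 248, 247, 239, 200, 155, 141, 139, 140, 139, 139, 140, 140]
50 [78, 77, 75, 69, 60, 62, 100, 168, 223, 238, 243, 245, 246, 248, 249, 248, 239, 186, 103, 70, 73, 73, 74, 74, 75, 76]
70 [155, 156, 156, 160, 174, 186, 182, 190, 229, 244, 247, 247, 248, 249, 248, 247, 235, 190, 140, 126, 126, 125, 125, 125, 125, 125]
90 [191, 191, 191, 191, 191, 187, 173, 177, 223, 242, 245, 246, 247, 247, 247, 245, 236, 230, 242, 246, 246, 246, 246, 246, 246, 246]
110 [192, 192, 192, 191, 187, 176, 161, 156, 187, 213, 221, 223, 225, 227, 227, 226, 221, 227, 243, 247, 247, 247, 247, 247, 247, 247]
125 [160, 160, 159, 159, 159, 156, 149, 152, 189, 215, 219, 219, 219, 220, 220, 219, 215, 226, 243, 247, 248, 248, 248, 248, 248, 248]
140 [195, 195, 195, 194, 194, 191, 177, 175, 219, 238, 241, 241, 241, 240, 239, 236, 227, 226, 240, 244, 244, 244, 244, 244, 245, 247]
160 [159, 158, 158, 158, 157, 155, 147, 151, 190, 215, 219, 218, 217, 216, 216, 216, 225, 242, 246, 246, 246, 246, 246, 246, 246, 246]
col328 [139, 138, 139, 140, 139, 138, 155, 208, 238, 246, 247, 247, 247, 247, 248, 249] rows100+ [245, 246, 247, 245, 230, 225, 222, 223, 222, 222, 222, 223, 219, 220, 221, 219, 220, 236, 241, 240, 241, 240, 238, 221, 162, 183, 184, 236, 232, 220, 217, 216, 215, 216, 191, 135, 181, 208, 216, 216, 215, 214, 214, 209, 136, 70, 65, 61]
[0.5778 0.1955 0.115 ]
[0.5858 0.1945 0.115 ]
```

View pics/w2c.png

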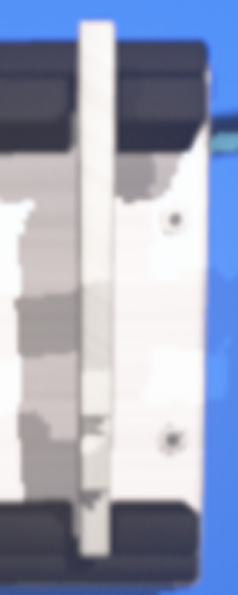

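```bash
python3 - <<'E'
from h import *
np.set_printoptions(precision=4,suppress=True)
w=W('w2');a,b=w(328.3,30.5,.115),w(328.1,146.5,.115)
d=a-b;print(a,b,np.arctan2(d[1],d[0]),np.linalg.norm(d))
u=d/np.linalg.norm(d); print('y+5:',a-.055*u,'origin',a-.06*u)
E
```

```text
[0.5821 0.196  0.115 ] [0.5723 0.1137 0.115 ] 1.4515911656205882 0.08288035036570977
y+5: [0.5756 0.1414 0.115 ] origin [0.575  0.1364 0.115 ]
```

Call:
send_rows(xyz=[[0.05,0.3,-0.2],[0.105,0.61,-0.5],[0.105,0.61,-0.5],[0.105,0.61,-0.5]], turn=[[0,0,0],[0,0,0],[0,0,0],[0,0,0]])

```text
t: 3.12
tool_pos: [0.5758, 0.1416, 0.1759]
tcp_rot: [0.749, 0.663, -0.0, 0.0]
ft_force: [0.0, 0.3, -0.4]
grip_width: 0.0301
gripper_force: 0.0
```

Call:
send_rows(xyz=[[0,0,-0.2],[0,0,-0.4],[0,0,-0.55],[0,0,-0.6],[0,0,-0.6]], turn=[[0,0,0],[0,0,0],[0,0,0],[0,0,0],[0,0,0]])

```text
t: 3.75
tool_pos: [0.5763, 0.1421, 0.0865]
tcp_rot: [0.749, 0.663, 0.001, 0.001]
ft_force: [-0.1, -0.6, 0.0]
grip_width: 0.0302
gripper_force: 0.0
```

Call:
send_rows(xyz=[[0,0,0],[0,0,0],[0,0,0],[0,0,0],[0,0,0]], turn=[[0,0,0],[0,0,0],[0,0,0],[0,0,0],[0,0,0]], hand=0, grip_force=35)

```text
t: 4.38
tool_pos: [0.5761, 0.1431, 0.0863]
tcp_rot: [0.748, 0.664, 0.001, 0.001]
ft_force: [-0.3, -0.1, 4.8]
grip_width: 0.0081
gripper_force: 35.0
```

Call:
send_rows(xyz=[[0,0,0.06],[0,0,0.15],[0,0,0.26],[0,0,0.37],[0,0,0.48],[0,0,0.59],[0,0,0.7],[0,0,0.8],[0,0,0.9],[0,0,0.97],[0,0,1],[0,0,1]], turn=[[0,0,0],[0,0,0],[0,0,0],[0,0,0],[0,0,0],[0,0,0],[0,0,0],[0,0,0],[0,0,0],[0,0,0],[0,0,0],[0,0,0]])

```text
t: 5.88
tool_pos: [0.5755, 0.1431, 0.2355]
tcp_rot: [0.748, 0.663, 0.0, 0.0]
ft_force: [0.9, -0.4, -2.6]
grip_width: 0.0081
gripper_force: 35.0
```

```bash
python3 -c "
from h import *
wsnap('w3')
from workcell import readout
s=readout.read_state();print(s['grip_width'],s['gripper_force'],s['wrist_torque'])"
```

```text
5.875 [0.57551443 0.1430864  0.23552292] [7.48182073e-01 6.63493469e-01 1.19331652e-05 4.07373161e-05] [ 1.26424484e-01  2.88653276e-01  1.41241380e+00 -5.42905857e-05
  1.44045993e+00  2.46271010e-01] [ 0.8670232  -0.35534582 -2.57396515]
0.007989610490685778 34.99907076358795 [-0.00426267 -0.08864299 -0.05811422]
```

View pics/w3.png

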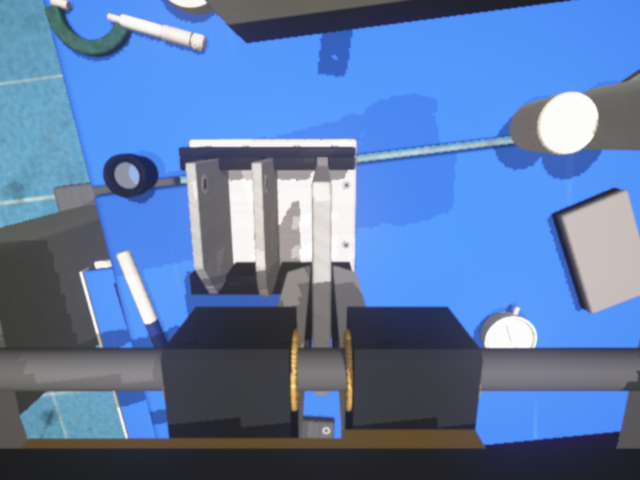

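The plate is held square, with its +y end at (322,158). Next: the target poses.

```bash
cat >> h.py <<'E'
def Rc(yaw,l): return R.from_euler('ZY',[yaw,l]).as_matrix()
def go(xyz,Rt,st):
    d=(np.asarray(xyz)-st['tool_pos'])/.15
    rv=R.from_matrix(Rt@R.from_quat(st['tcp_rot']).as_matrix().T).as_rotvec()/(np.pi/4)
    print('xyz',np.round(d,3),'turn',np.round(rv,3))
E
python3 - <<'E'
from h import *
np.set_printoptions(precision=4,suppress=True)
w=W('w3');e=w(322,157.5,.2355+.0287);tcp=np.array([.5755,.1431,.2355]);yt=2*np.arctan2(.6635,.7482)
u=np.array([np.cos(yt),np.sin(yt),0]);print('end',e,'along',u@(e-tcp),'perp',np.cross(u,e-tcp)[2],'yaw',yt-np.pi/2)
yg=.060-u@(e-tcp)
yaw=-.173;Cm=Rc(yaw,.42);D=np.array([.4917,-.1875,.0923])-Cm@[0,-.0575,.066];print('datum',D,yg)
from workcell import readout
s=readout.read_state()
Rt=R.from_euler('Z',yaw-(yt-np.pi/2)).as_matrix()@R.from_quat(s['tcp_rot']).as_matrix()
tilt=Cm@Rc(yaw,0).T
for nm,off in [('hover',[-.008,-.068,.05]),('low',[-.008,-.068,.004])]:
    P=D+Cm@(np.array(off)+[0,yg,.0763]);print(nm,P);go(P,tilt@Rt,s)
go([.45,-.2,.25],Rt,s)
E
```

```text
end [0.5827 0.2052 0.2642] along 0.06248420966673669 perp 0.0003206509808348877 yaw -0.1198534869428538
datum [ 0.4751 -0.1262  0.032 ] -0.0024842096667366947
hover [ 0.5065 -0.2033  0.1506]
xyz [-0.459 -2.309 -0.563] turn [ 0.078  0.529 -0.067]
low [ 0.488  -0.2     0.1086]
xyz [-0.582 -2.287 -0.843] turn [ 0.078  0.529 -0.067]
xyz [-0.835 -2.287  0.099] turn [-0.     0.    -0.068]
```

```bash
python3 - <<'E'
from h import *
np.set_printoptions(precision=4,suppress=True)
w=W('w3');tcp=np.array([.5755,.1431,.2355]);yt=2*np.arctan2(.6635,.7482);u=np.array([np.cos(yt),np.sin(yt),0])
p=np.load('w3.npz')['pixels'];g=cv2.cvtColor(p,cv2.COLOR_RGB2GRAY);print(g[150:280:3,322].tolist())
for r,z in [(157.5,.159),(175,.264),(183,.264),(190,.264)]:print(r,u@(w(322,r,z)-tcp))
E
```

```text
[83, 76, 87, 159, 163, 151, 127, 128, 127, 126, 134, 233, 246, 246, 247, 247, 248, 238, 224, 224, 226, 226, 224, 220, 221, 220, 224, 226, 227, 228, 226, 223, 223, 225, 225, 225, 222, 218, 220, 222, 224, 223, 223, 221]
157.5 0.05859035124841723
175 0.055933898395364605
183 0.05289758638302402
190 0.05021706229325847
```

Call:
send_rows(xyz=[[-0.02,-0.12,0.05],[-0.05,-0.32,0.1],[-0.09,-0.56,0.1],[-0.12,-0.8,0.1],[-0.14,-0.94,0.1],[-0.15,-1,0.1]], turn=[[0,0,0],[0,0,0],[0,0,0],[0,0,0],[0,0,0],[0,0,0]])

```text
t: 6.68
tool_pos: [0.5524, -0.009, 0.2506]
tcp_rot: [0.749, 0.663, -0.0, 0.0]
ft_force: [-0.3, 0.1, -2.9]
grip_width: 0.0078
gripper_force: 35.0
```

Call:
send_rows(xyz=[[-0.02,-0.15,0],[-0.05,-0.38,0],[-0.09,-0.62,0],[-0.12,-0.85,0],[-0.14,-0.96,0],[-0.15,-1,0]], turn=[[0,0,-0.01],[0,0,-0.02],[0,0,-0.04],[0,0,-0.06],[0,0,-0.068],[0,0,-0.068]])

```text
t: 7.42
tool_pos: [0.5303, -0.1571, 0.2504]
tcp_rot: [0.766, 0.643, 0.0, -0.0]
ft_force: [0.2, 0.1, -3.1]
grip_width: 0.0081
gripper_force: 35.0
```

Call:
send_rows(xyz=[[0,-0.03,0],[0,-0.08,0],[0,-0.14,-0.02],[0,-0.19,-0.08],[-0.01,-0.23,-0.16],[-0.02,-0.26,-0.24],[-0.02,-0.27,-0.32],[-0.02,-0.27,-0.36],[-0.02,-0.27,-0.36]], turn=[[0.005,0.03,0],[0.016,0.09,0],[0.034,0.19,0],[0.053,0.3,0],[0.071,0.4,0],[0.085,0.48,0],[0.092,0.52,0],[0.0925,0.527,0],[0.0925,0.527,0]])

```text
t: 8.55
tool_pos: [0.5274, -0.1969, 0.1964]
tcp_rot: [0.749, 0.629, -0.134, -0.16]
ft_force: [0.1, 0.2, -2.9]
grip_width: 0.0077
gripper_force: 35.0
```

```bash
python3 - <<'E'
from h import *
wsnap('w4')
from workcell import cams,readout
c=cams.camera('scene');np.savez('scene4.npz',**c)
w=np.load('w4.npz')['pixels']
b=cv2.resize(c['pixels'][170:300,290:430],None,fx=3.4,fy=3.4,interpolation=cv2.INTER_CUBIC)
a=cv2.resize(w[0:440,200:520],None,fx=1,fy=1)
o=np.zeros((442,800,3),np.uint8);o[:440,:320]=a;o[:442,322:322+476]=b[:442]
cv2.imwrite('pics/w4c.png',o[:,:,::-1])
E
```

```text
8.55 [ 0.52744739 -0.19686978  0.19636777] [ 0.74857859  0.62936653 -0.13404726 -0.15987244] [-0.41342297  0.51857255  1.22276217 -0.09977099  1.80878491 -0.24426242] [ 0.05043877  0.2121799  -2.86404596]
```

View pics/w4c.png

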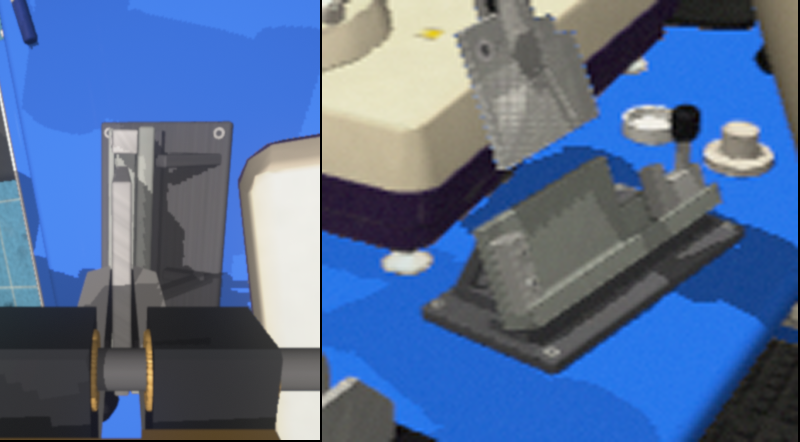

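Scene view: the tilted plate hovers above the stand. Wrist view: the stop is at about (322,140–160) and the back strip at columns 337–355. A crop will give the edges.

```bash
python3 - <<'E'
from h import *
p=np.load('w4.npz')['pixels'][115:285,290:390]
cv2.imwrite('pics/w4d.png',cv2.resize(p,None,fx=3.5,fy=3.5,interpolation=cv2.INTER_CUBIC)[:,:,::-1])
E
```

```text
(no output)
```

View pics/w4d.png

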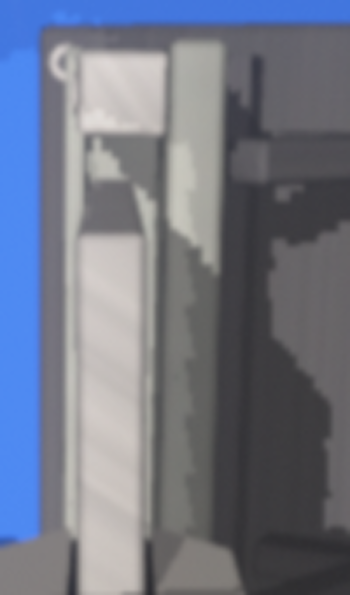

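```bash
python3 - <<'E'
from h import *
np.set_printoptions(precision=4,suppress=True)
f=np.load('w4.npz');K,M=f['mtx'],f['M']
D=np.array([.4751,-.1262,.032]);C=Rc(-.173,.42)
def cr(c,r,z): return cast(K,C.T@(M[:3,3]-D),C.T@M[:3,:3],(290+c/3.5-.36,115+r/3.5-.36),z)
for n,a in dict(stopinL=(83,133,.055),stopinR=(165,133,.055),stopoutL=(82,52,.055),stopoutR=(168,53,.055),backNE=(172,42,.066),back2=(163,310,.066)).items(): print(n,cr(*a))
tcp=C.T@(np.array([.52745,-.19687,.19637])-D);zt=tcp[2]+.0287
print('tcp',tcp); print('plate end',cr(80,235,zt),cr(144,235,zt))
Rt=R.from_quat([ .74857859,.62936653,-.13404726,-.15987244]).as_matrix();print('tool in cradle\n',C.T@Rt)
E
```

```text
stopinL [-0.0152 -0.      0.055 ]
stopinR [ 0.0024 -0.      0.055 ]
stopoutL [-0.0153  0.0167  0.055 ]
stopoutR [0.0028 0.0165 0.055 ]
backNE [0.0032 0.0184 0.066 ]
back2 [ 0.0019 -0.0366  0.066 ]
tcp [-0.0088 -0.0606  0.1761]
plate end [-0.0126 -0.0072  0.2048] [-0.0056 -0.0072  0.2048]
tool in cradle
 [[-0.0005  1.     -0.0004]
 [ 1.      0.0005  0.0004]
 [ 0.0004 -0.0004 -1.    ]]
```

Call:
send_rows(xyz=[[0,0,-0.03],[-0.02,0.005,-0.09],[-0.05,0.01,-0.16],[-0.085,0.015,-0.24],[-0.12,0.02,-0.32],[-0.155,0.027,-0.4],[-0.187,0.033,-0.48],[-0.212,0.037,-0.54],[-0.228,0.04,-0.58],[-0.235,0.041,-0.6],[-0.235,0.041,-0.6]], turn=[[0,0,0],[0,0,0],[0,0,-0.005],[0,0,-0.01],[0,0,-0.01],[0,0,-0.01],[0,0,-0.01],[0,0,-0.01],[0,0,-0.01],[0,0,-0.01],[0,0,-0.01]])

```text
t: 10.02
tool_pos: [0.4924, -0.1913, 0.1065]
tcp_rot: [0.751, 0.626, -0.133, -0.16]
ft_force: [-0.8, 0.8, -2.4]
grip_width: 0.0073
gripper_force: 35.0
```

```bash
python3 - <<'E'
from h import *
wsnap('w5')
from workcell import cams,readout
c=cams.camera('scene');np.savez('scene5.npz',**c)
w=np.load('w5.npz')['pixels']
b=cv2.resize(c['pixels'][170:300,300:430],None,fx=3.4,fy=3.4,interpolation=cv2.INTER_CUBIC)
a=cv2.resize(w[115:285,290:390],None,fx=2.6,fy=2.6,interpolation=cv2.INTER_CUBIC)
o=np.zeros((442,800,3),np.uint8);o[:442,:260]=a;o[:442,322:322+442]=b[:442]
cv2.imwrite('pics/w5c.png',o[:,:,::-1])
E
```

```text
10.025 [ 0.49237814 -0.19129922  0.10649211] [ 0.75126696  0.62622091 -0.13340198 -0.16015383] [-0.428343    0.52666104  1.44041408 -0.09983161  1.58305667 -0.22781153] [-0.81501968  0.75939755 -2.44286002]
```

View pics/w5c.png

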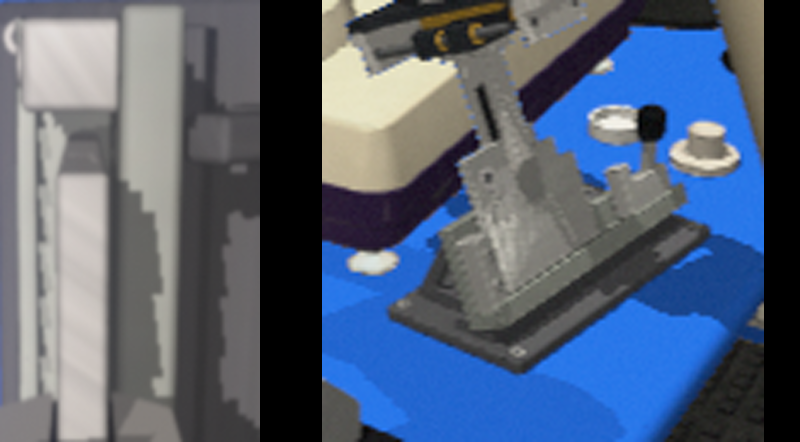

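The plate sits over the ledge with clearance to the back and the lip. That picture was my 12th, over the limit of 10, so I'll go by force and numbers from here. Next I lower to contact.

Call:
send_rows(xyz=[[-0.003,0,-0.006],[-0.005,0.001,-0.012],[-0.005,0.001,-0.012]], turn=[[0,0,0],[0,0,0],[0,0,0]])

```text
t: 10.5
tool_pos: [0.4915, -0.1911, 0.1047]
tcp_rot: [0.751, 0.626, -0.133, -0.16]
ft_force: [-0.1, 0.4, -2.1]
grip_width: 0.0075
gripper_force: 35.0
```

Call:
send_rows(xyz=[[-0.003,0,-0.006],[-0.003,0,-0.006],[-0.003,0,-0.006]], turn=[[0,0,0],[0,0,0],[0,0,0]])

```text
t: 10.88
tool_pos: [0.4914, -0.1913, 0.1043]
tcp_rot: [0.751, 0.626, -0.133, -0.16]
ft_force: [1.2, -0.7, 2.4]
grip_width: 0.0078
gripper_force: 35.0
```

Contact with the ledge where expected. Now I slide the plate back against the back face.

Call:
send_rows(xyz=[[0.006,-0.001,-0.003],[0.012,-0.002,-0.005],[0.018,-0.003,-0.008],[0.018,-0.003,-0.008]], turn=[[0,0,0],[0,0,0],[0,0,0],[0,0,0]])

```text
t: 11.38
tool_pos: [0.4923, -0.1914, 0.1039]
tcp_rot: [0.751, 0.626, -0.135, -0.161]
ft_force: [-1.0, -0.2, 7.6]
grip_width: 0.0076
gripper_force: 35.0
```

Call:
send_rows(xyz=[[0.006,-0.001,-0.003],[0.006,-0.001,-0.003],[0.006,-0.001,-0.003]], turn=[[0,0,0],[0,0,0],[0,0,0]])

```text
t: 11.75
tool_pos: [0.4933, -0.1916, 0.1035]
tcp_rot: [0.751, 0.626, -0.135, -0.161]
ft_force: [-0.3, -0.2, 7.0]
grip_width: 0.0077
gripper_force: 35.0
```

Call:
send_rows(xyz=[[0.006,-0.001,-0.001],[0.012,-0.002,-0.002],[0.012,-0.002,-0.002]], turn=[[0,0,0],[0,0,0],[0,0,0]])

```text
t: 12.12
tool_pos: [0.4938, -0.1916, 0.1033]
tcp_rot: [0.751, 0.626, -0.135, -0.162]
ft_force: [-3.0, -0.0, 7.9]
grip_width: 0.0077
gripper_force: 35.0
```

```bash
python3 - <<'E'
from h import *
np.set_printoptions(precision=4,suppress=True)
from workcell import readout
s=readout.read_state();C=Rc(-.173,.42);D=np.array([.4751,-.1262,.032])
print('tcp cradle',C.T@(s['tool_pos']-D),'F',C.T@s['ft_force'],s['wrist_torque'])
print((C.T@R.from_quat(s['tcp_rot']).as_matrix()))
E
```

```text
tcp cradle [-0.0019 -0.0612  0.0772] F [-5.8947 -0.5252  6.0485] [ 0.2107  1.015  -0.121 ]
[[ 0.0079  0.9999 -0.0062]
 [ 1.     -0.0079  0.0034]
 [ 0.0033 -0.0063 -1.    ]]
```

Call:
send_rows(xyz=[[0,0,0],[0,0,0],[0,0,0],[0,0,0]], turn=[[0,0,0],[0,0,0],[0,0,0],[0,0,0]], hand=0.25)

```text
t: 12.62
tool_pos: [0.4965, -0.192, 0.1016]
tcp_rot: [0.751, 0.626, -0.133, -0.16]
ft_force: [0.0, 0.1, -0.7]
grip_width: 0.0233
gripper_force: 0.0
```

Call:
send_rows(xyz=[[0.02,0,0.05],[0.07,-0.01,0.15],[0.13,-0.02,0.3],[0.2,-0.035,0.45],[0.27,-0.047,0.6],[0.27,-0.047,0.6]], turn=[[0,0,0],[0,0,0],[0,0,0],[0,0,0],[0,0,0],[0,0,0]])

```text
t: 13.38
tool_pos: [0.5385, -0.1996, 0.1934]
tcp_rot: [0.752, 0.626, -0.132, -0.158]
ft_force: [0.3, -0.9, -0.6]
grip_width: 0.0236
gripper_force: 0.0
```

```bash
python3 - <<'E'
from h import *
np.set_printoptions(precision=4,suppress=True,linewidth=200)
wsnap('w6')
f=np.load('w6.npz');K,M=f['mtx'],f['M'];D=np.array([.4751,-.1262,.032]);C=Rc(-.173,.42);D=D+C@[.003,0,0]
g=cv2.cvtColor(f['pixels'],cv2.COLOR_RGB2GRAY)
# expected pixels
for n,X in dict(plate_end_top=(-.004,-.007,.105),plate_c=(-.004,-.04,.105),stop_in=(-.0095,0,.055),plate_bot=(-.004,-.007,0)).items():
    print(n,proj(K,M[:3,3],M[:3,:3],D+C@np.array(X)))
u,v=proj(K,M[:3,3],M[:3,:3],D+C@np.array([-.004,-.02,.105])).astype(int)
print('row',v,u,g[v,u-20:u+21].tolist())
v2=int(proj(K,M[:3,3],M[:3,:3],D+C@np.array([-.004,-.05,.105]))[1]);print('row',v2,g[v2,u-20:u+21].tolist())
print('col',g[v-60:v+30:2,u].tolist())
from workcell import cams
t=cams.camera('top');np.savez('top6.npz',**t)
for n,X in dict(knob=None).items():
    p=t['pixels'];m=(p.max(2)<45).astype(np.uint8);m2=np.zeros_like(m);m2[250:275,395:420]=m[250:275,395:420]
    q=np.argwhere(m2)[:,::-1].mean(0);print('knob px',q,m2.sum(),cast(t['mtx'],t['xyz'],Rm(t),q,.108))
E
```

```text
13.375 [ 0.5385 -0.1996  0.1934] [ 0.7516  0.6265 -0.1325 -0.1583] [-0.4123  0.5351  1.199  -0.0963  1.8122 -0.235 ] [ 0.3213 -0.8602 -0.577 ]
plate_end_top [314.7847 164.8594]
plate_c [315.3733 216.0863]
stop_in [308.1796 151.9677]
plate_bot [316.1829 158.6001]
row 185 315 [185, 193, 189, 179, 151, 112, 129, 167, 186, 190, 191, 190, 184, 184, 205, 220, 223, 223, 223, 223, 222, 222, 220, 214, 191, 146, 103, 96, 100, 100, 101, 100, 100, 100, 100, 100, 100, 99, 101, 100, 89]
row 231 [155, 186, 191, 187, 167, 129, 134, 169, 185, 190, 191, 190, 190, 193, 201, 211, 214, 218, 218, 218, 217, 216, 214, 206, 181, 138, 103, 97, 98, 99, 99, 98, 98, 98, 97, 98, 98, 100, 112, 119, 99]
col [99, 101, 157, 205, 209, 207, 205, 201, 197, 195, 194, 197, 208, 189, 131, 118, 117, 93, 98, 108, 113, 165, 201, 221, 223, 225, 226, 223, 220, 221, 222, 221, 217, 216, 215, 220, 222, 224, 224, 222, 219, 220, 222, 222, 222]
knob px [nan nan] 0 [nan nan nan]<stdin>:17: RuntimeWarning: Mean of empty slice.
  ret = um.true_divide(
```

Released. The plate strip is at columns 309–319 against 315 expected, so it leans flat, about 7–8 mm short of the stop. Next is the knob, at about (0.442, -0.330).

Call:
send_rows(xyz=[[-0.08,-0.1,0.1],[-0.2,-0.28,0.1],[-0.34,-0.47,0.1],[-0.48,-0.66,0.1],[-0.59,-0.8,0.06],[-0.643,-0.87,0],[-0.643,-0.87,-0.1],[-0.643,-0.87,-0.1]], turn=[[-0.01,-0.05,0],[-0.025,-0.14,0],[-0.044,-0.25,0],[-0.065,-0.37,0],[-0.081,-0.46,0],[-0.09,-0.52,0],[-0.091,-0.522,0],[-0.091,-0.522,0]], hand=0.5)

```text
t: 14.48
tool_pos: [0.4397, -0.3281, 0.1748]
tcp_rot: [0.768, 0.641, -0.0, -0.005]
ft_force: [0.0, 0.2, -0.5]
grip_width: 0.0467
gripper_force: 0.0
```

```bash
python3 - <<'E'
from h import *
np.set_printoptions(precision=4,suppress=True,linewidth=250)
wsnap('w7')
f=np.load('w7.npz');K,M=f['mtx'],f['M'];p=f['pixels']
u,v=proj(K,M[:3,3],M[:3,:3],[.442,-.331,.1125]);print(u,v)
u,v=int(u),int(v);g=p.max(2)
for r in range(v-30,v+31,6): print(r,g[r,u-60:u+61:3].tolist())
from workcell import readout
s=readout.read_state();Rt=R.from_quat(s['tcp_rot']).as_matrix();print(Rt,s['grip_width'])
E
```

```text
14.475 [ 0.4397 -0.3281  0.1748] [ 0.7679  0.6405 -0.     -0.005 ] [-0.7686  0.2613  1.604   0.001   1.2863 -0.5885] [ 0.0271  0.1955 -0.4511]
327.35250147513426 255.78723318738062
225 [244, 245, 222, 114, 117, 116, 114, 114, 90, 97, 100, 150, 157, 119, 110, 113, 122, 185, 196, 195, 192, 190, 186, 159, 162, 161, 156, 110, 110, 108, 108, 110, 107, 108, 108, 109, 108, 111, 110, 109, 112]
231 [245, 245, 223, 112, 117, 116, 122, 124, 108, 96, 99, 150, 157, 119, 109, 113, 122, 185, 194, 180, 166, 184, 184, 158, 162, 160, 152, 110, 121, 122, 125, 122, 108, 108, 109, 110, 109, 111, 109, 110, 111]
237 [245, 245, 225, 126, 132, 132, 129, 129, 104, 102, 103, 148, 154, 116, 107, 101, 89, 62, 51, 50, 50, 50, 52, 99, 161, 160, 151, 111, 123, 123, 125, 126, 123, 124, 120, 110, 108, 112, 110, 111, 112]
243 [244, 244, 224, 125, 147, 224, 224, 179, 119, 106, 109, 168, 169, 108, 92, 58, 54, 56, 57, 57, 58, 57, 56, 53, 50, 137, 163, 111, 123, 124, 125, 127, 124, 124, 125, 126, 123, 125, 123, 116, 116]
249 [244, 244, 228, 124, 155, 213, 194, 208, 128, 106, 109, 155, 118, 102, 84, 58, 59, 61, 62, 61, 61,
[... 713 characters left out ...]
 244, 244, 244, 244, 244, 244, 244, 244, 244, 237, 186, 180, 170, 168, 158, 137, 107, 93, 171, 224, 242, 244, 244, 243, 244, 243, 188, 167, 168, 238, 244, 233, 61, 79, 130, 132, 131, 131]
279 [64, 61, 188, 233, 218, 211, 239, 233, 218, 239, 239, 233, 176, 169, 168, 168, 168, 168, 168, 168, 168, 236, 239, 233, 217, 226, 239, 233, 177, 168, 168, 168, 172, 240, 225, 57, 58, 90, 131, 132, 131]
285 [59, 59, 121, 169, 169, 170, 169, 169, 169, 168, 168, 169, 168, 168, 168, 168, 168, 168, 168, 167, 168, 168, 168, 167, 168, 168, 168, 168, 168, 168, 168, 168, 169, 238, 221, 56, 57, 59, 101, 127, 117]
[[ 0.1787  0.9839 -0.0053]
 [ 0.9839 -0.1787  0.0065]
 [ 0.0055 -0.0064 -1.    ]] 0.047005023425591465
```

The knob's top is centred at about (326,254), which is within 1 mm of the estimate. I'll descend and grip it.

Call:
send_rows(xyz=[[0.01,-0.015,-0.1],[0.01,-0.015,-0.22],[0.01,-0.015,-0.35],[0.01,-0.015,-0.48],[0.01,-0.015,-0.57],[0.01,-0.015,-0.605],[0.01,-0.015,-0.605]], turn=[[0,0,0],[0,0,0],[0,0,0],[0,0,0],[0,0,0],[0,0,0],[0,0,0]])

```text
t: 15.4
tool_pos: [0.4422, -0.3318, 0.0859]
tcp_rot: [0.768, 0.641, 0.0, -0.003]
ft_force: [-0.0, -0.0, 0.1]
grip_width: 0.0469
gripper_force: 0.0
```

Call:
send_rows(xyz=[[0,0,0],[0,0,0],[0,0,0],[0,0,0]], turn=[[0,0,0],[0,0,0],[0,0,0],[0,0,0]], hand=0, grip_force=30)

```text
t: 15.9
tool_pos: [0.4418, -0.332, 0.0866]
tcp_rot: [0.768, 0.641, -0.0, -0.003]
ft_force: [-1.5, 0.8, 2.8]
grip_width: 0.0226
gripper_force: 30.0
```

Call:
send_rows(xyz=[[0.003,0.015,0],[0.008,0.045,0],[0.014,0.08,0],[0.021,0.115,0],[0.027,0.15,0],[0.033,0.185,0],[0.038,0.215,0],[0.041,0.23,0],[0.041,0.23,0]], turn=[[0,0,0],[0,0,0],[0,0,0],[0,0,0],[0,0,0],[0,0,0],[0,0,0],[0,0,0],[0,0,0]])

```text
t: 17.02
tool_pos: [0.4482, -0.2979, 0.0866]
tcp_rot: [0.768, 0.641, -0.0, -0.002]
ft_force: [-3.0, -2.8, 5.9]
grip_width: 0.0232
gripper_force: 30.0
```

Call:
send_rows(xyz=[[0.002,0.01,0],[0.004,0.02,0],[0.006,0.03,0],[0.007,0.04,0],[0.007,0.04,0],[0.007,0.04,0]], turn=[[0,0,0],[0,0,0],[0,0,0],[0,0,0],[0,0,0],[0,0,0]])

```text
t: 17.77
tool_pos: [0.4492, -0.2926, 0.0866]
tcp_rot: [0.768, 0.641, -0.001, -0.002]
ft_force: [-3.3, -4.9, 5.7]
grip_width: 0.0232
gripper_force: 30.0
```

Call:
send_rows(xyz=[[0.001,0.007,0],[0.002,0.013,0],[0.003,0.02,0],[0.003,0.02,0],[0.003,0.02,0]], turn=[[0,0,0],[0,0,0],[0,0,0],[0,0,0],[0,0,0]])

```text
t: 18.4
tool_pos: [0.4498, -0.2897, 0.0866]
tcp_rot: [0.768, 0.641, -0.001, -0.002]
ft_force: [-3.3, -4.7, 5.0]
grip_width: 0.0227
gripper_force: 30.0
```

Call:
send_rows(xyz=[[0.001,0.006,0],[0.002,0.012,0],[0.002,0.012,0],[0.002,0.012,0]], turn=[[0,0,0],[0,0,0],[0,0,0],[0,0,0]])

```text
t: 18.9
tool_pos: [0.4499, -0.2891, 0.0866]
tcp_rot: [0.768, 0.641, -0.001, -0.001]
ft_force: [-4.3, -7.5, 4.1]
grip_width: 0.023
gripper_force: 30.0
```

Call:
send_rows(xyz=[[0.001,0.006,0],[0.002,0.012,0],[0.003,0.018,0],[0.003,0.018,0],[0.003,0.018,0]], turn=[[0,0,0],[0,0,0],[0,0,0],[0,0,0],[0,0,0]])

```text
t: 19.52
tool_pos: [0.4499, -0.2891, 0.0866]
tcp_rot: [0.767, 0.641, -0.003, 0.001]
ft_force: [-6.1, -13.2, 2.1]
grip_width: 0.0226
gripper_force: 30.0
```

Stalled at 13 N with no further travel, so it should be home. Release, rise clear and check.

Call:
send_rows(xyz=[[0,0,0],[0,0,0],[0,0,0],[0,0,0]], turn=[[0,0,0],[0,0,0],[0,0,0],[0,0,0]], hand=0.5)

```text
t: 20.02
tool_pos: [0.4506, -0.2832, 0.0859]
tcp_rot: [0.768, 0.641, 0.0, -0.003]
ft_force: [0.3, 0.4, -0.5]
grip_width: 0.047
gripper_force: 0.0
```

Call:
send_rows(xyz=[[0,0,0.1],[0,0,0.25],[0,0,0.45],[0,0,0.65],[0,0,0.85],[0,0,1],[0,0,1]], turn=[[0,0,0],[0,0,0],[0,0,0],[0,0,0],[0,0,0],[0,0,0],[0,0,0]])

```text
t: 20.9
tool_pos: [0.4515, -0.2845, 0.2388]
tcp_rot: [0.768, 0.641, 0.001, -0.0]
ft_force: [-0.4, 0.1, -0.7]
grip_width: 0.0471
gripper_force: 0.0
```

```bash
python3 - <<'E'
from h import *
np.set_printoptions(precision=4,suppress=True,linewidth=250)
wsnap('w8')
f=np.load('w8.npz');K,M=f['mtx'],f['M'];p=f['pixels'];g=cv2.cvtColor(p,cv2.COLOR_RGB2GRAY)
C=Rc(-.173,.42);D=np.array([.4751,-.1262,.032])+C@[.003,0,0]
P=lambda X:proj(K,M[:3,3],M[:3,:3],D+C@np.array(X))
for n,X in dict(plate_end_top_home=(-.008,0,.105),stop_in_top=(-.015,0,.055),plate_step_end=(-.008,-.12,.069),full_end=(-.008,-.084,.105),jawface=(-.008,-.12,.042)).items(): print(n,P(X))
# profile along y on plate top centre, cradle y in mm, sampled
ys=np.arange(-.030,.026,.002);print('y@z105 x-4',[(int(round(y*1000)),int(g[tuple(P((-.004,y,.105)).round().astype(int)[::-1])])) for y in ys])
ys=np.arange(-.012,.024,.002);print('y@z55 x-13',[(int(round(y*1000)),int(g[tuple(P((-.014,y,.055)).round().astype(int)[::-1])])) for y in ys])
ys=np.arange(-.140,-.1,.002);print('y@z69 x-4',[(int(round(y*1000)),int(g[tuple(P((-.004,y,.069)).round().astype(int)[::-1])])) for y in ys])
xs=np.arange(-.02,.016,.002);print('x@z105',[(int(round(x*1000)),int(g[tuple(P((x,-.03,.105)).round().astype(int)[::-1])])) for x in xs])
E
```

```text
20.9 [ 0.4515 -0.2845  0.2388] [ 0.7679  0.6406  0.0007 -0.    ] [-0.6937  0.1958  1.5316  0.0014  1.414  -0.5137] [-0.4477  0.1481 -0.6723]
plate_end_top_home [372.1196  -0.9087]
stop_in_top [330.1447  19.3131]
plate_step_end [345.5998 177.7004]
full_end [369.4345 130.5708]
jawface [331.3    175.3512]
y@z105 x-4 [(-30, 211), (-28, 211), (-26, 206), (-24, 212), (-22, 213), (-20, 206), (-18, 200), (-16, 201), (-14, 207), (-12, 208), (-10, 205), (-8, 211), (-6, 209), (-4, 207), (-2, 182), (0, 129), (2, 31), (4, 33), (6, 32), (8, 34), (10, 35), (12, 35), (14, 36), (16, 37), (18, 41), (20, 74), (22, 75), (24, 82)]
y@z55 x-13 [(-12, 110), (-10, 115), (-8, 119), (-6, 103), (-4, 78), (-2, 78), (0, 161), (2, 199), (4, 206), (6, 206), (8, 205), (10, 203), (12, 200), (14, 32), (16, 33), (18, 34), (20, 33), (22, 34)]
y@z69 x-4 [(-140, 106), (-138, 107), (-136, 107), (-134, 116), (-132, 141), (-130, 139), (-128, 137), (-126, 137), (-124, 135), (-122, 126), (-120, 165), (-118, 176), (-116, 177), (-114, 179), (-112, 179), (-110, 178), (-108, 161), (-106, 115), (-104, 104), (-102, 107), (-100, 113)]
x@z105 [(-20, 137), (-18, 128), (-16, 111), (-14, 116), (-12, 118), (-10, 128), (-8, 194), (-6, 212), (-4, 211), (-2, 181), (0, 59), (2, 51), (4, 58), (6, 72), (8, 75), (10, 81), (12, 131), (14, 127)]
```

Call:
send_rows(xyz=[[0,0.1,0.1],[0,0.3,0.2],[0,0.5,0.3],[0,0.6,0.3],[0,0.6,0.3],[0,0.6,0.3]], turn=[[0,0,0],[0,0,0],[0,0,0],[0,0,0],[0,0,0],[0,0,0]])

```text
t: 21.7
tool_pos: [0.4502, -0.1942, 0.2803]
tcp_rot: [0.768, 0.641, -0.0, -0.003]
ft_force: [0.4, 0.2, -0.3]
grip_width: 0.0472
gripper_force: 0.0
```

```bash
python3 - <<'E'
from h import *
wsnap('w9')
f=np.load('w9.npz');K,M=f['mtx'],f['M'];g=cv2.cvtColor(f['pixels'],cv2.COLOR_RGB2GRAY)
C=Rc(-.173,.42);D=np.array([.4751,-.1262,.032])+C@[.003,0,0]
P=lambda X:proj(K,M[:3,3],M[:3,:3],D+C@np.array(X))
def prof(a,x,z,ys): print(a,[(int(round(y*1000)),int(g[tuple(P((x,y,z)).round().astype(int)[::-1])])) for y in ys])
prof('top',-.004,.105,np.arange(-.02,.02,.001))
prof('stop',-.014,.055,np.arange(-.01,.022,.001))
prof('step',-.004,.069,np.arange(-.13,-.1,.001))
print(P((-.004,0,.105)))
E
```

```text
21.7 [ 0.45017425 -0.19418089  0.28032203] [ 7.67947269e-01  6.40505202e-01 -3.64625326e-04 -3.15353913e-03] [-5.50331204e-01  1.15022404e-01  1.53054958e+00  1.32783818e-03
  1.50223010e+00 -3.69950250e-01] [ 0.36667089  0.16996543 -0.31379916]
top [(-20, 187), (-19, 185), (-18, 182), (-17, 181), (-16, 182), (-15, 184), (-14, 187), (-13, 188), (-12, 186), (-11, 185), (-10, 186), (-9, 188), (-8, 192), (-7, 191), (-6, 190), (-5, 189), (-4, 188), (-3, 185), (-2, 176), (-1, 151), (0, 113), (1, 114), (2, 114), (3, 113), (4, 113), (5, 113), (6, 114), (7, 114), (8, 114), (9, 114), (10, 114), (11, 112), (12, 114), (13, 113), (14, 114), (15, 112), (16, 107), (17, 102), (18, 105), (19, 117)]
stop [(-10, 112), (-9, 112), (-8, 111), (-7, 112), (-6, 112), (-5, 111), (-4, 111), (-3, 109), (-2, 104), (-1, 127), (0, 166), (1, 194), (2, 207), (3, 210), (4, 212), (5, 211), (6, 211), (7, 211), (8, 210), (9, 209), (10, 207), (11, 207), (12, 207), (13, 209), (14, 211), (15, 206), (16, 182), (17, 145), (18, 117), (19, 111), (20, 110), (21, 111)]
step [(-130, 150), (-129, 151), (-128, 151), (-127, 149), (-126, 149), (-125, 148), (-124, 148), (-123, 147), (-122, 146), (-121, 156), (-120, 179), (-119, 194), (-118, 196), (-117, 196), (-116, 197), (-115, 194), (-114, 190), (-113, 189), (-112, 188), (-111, 188), (-110, 184), (-109, 168), (-108, 144), (-107, 132), (-106, 125), (-105, 124), (-104, 126), (-103, 126), (-102, 126), (-101, 127)]
[389.07552792 138.41968715]
```

The plate's end (y about -1 mm) meets the stop face (about -0.3 mm), within measuring error, and its far edge sits at about -120.5 mm against the jaw. I'll hand it in.

```bash
python3 -c "
from workcell import bot
print(bot.sign_off())"
```

```text
the job is handed in; nothing more can be done
None
```

The step plate leans flat on the stand, pushed home against the end stop and held by the jaw (within about 1 mm by the wrist camera). The job was handed in after about 22 s with the gripper clear, but I viewed 12 pictures, two over the limit of 10.

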